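Slide the gelato pan into the bay under the dispenser

ROBOT

A 6-joint arm with a two-finger parallel gripper is mounted at the origin on the work surface. World frame = base frame: x ahead of the robot, y to its left, z up, the work surface at z = 0. Lengths are in m, angles in degrees, forces in N, time in s.
With the tool pointing down it reaches from about 0.35 to 0.8 m from the base axis. Payload 7.3 kg.
Tool frame: the origin (TCP) lies between the finger pads; the fingertips stand 11 mm ahead of it and the grasp point (between the pads) lies 8 mm behind it (tip_reach is the distance from the TCP to the fingertips, in m); z points along the fingers, y is the line along which they close (so a half turn about z gives the same grasp; the last joint's range is limited). The gripper opens to 85 mm and grips with 20 to 120 N. Pads are 22 mm wide; open, the fingers measure 114 mm over their backs; the gripper's body (76 mm by 85 mm) begins 54 mm behind the grasp point. The pads swing forward as they close: fully open they stand 13 mm farther back than shut.
Start: joints at [64.286, 19.595, 87.324, -0, 73.075, -8.365], TCP at [0.157, 0.501, 0.242] pointing down, gripper open.
Joint ranges: [-145.02, 145.02], [-44.19, 115.74], [2.07, 154.8], [-57.11, 237.11], [16.16, 152.29], [-177.93, 177.93]. Speed limits (degrees/s): [147.25, 147.25, 180, 180, 180, 180].

INTERFACE

Orientations are given as a 3x3 rotation matrix whose columns are the frame's x, y, z axes.
In Python, from station import read_state, grab_frame, hand_in, spot_in, regions_of, tip_reach gives the robot as it stands.
- The arm moves only by the shell command python3 -m inch 'ROWS' [FORCE]. ROWS is JSON, a list of rows, each an object with "hand": the opening, from 0 (shut) to 1 (fully open); "xyz": the shift along the tool's x, y, z each as a share of 0.15 m, from -1 to 1, a list of three; "roll": the turn about the tool's z as a share of 90 degrees, from -1 to 1. A call has 1 to 8 rows; each row is the pose to reach, as a shift and turn from the pose commanded when the call began, along the tool's axes at that moment; what a row does not reach only later rows make up. A row lasts 1/12 s, in which the tool goes at most 41.7 mm and 7.16 degrees, less where a joint would pass 70% of its speed; a pose out of reach is approached as far as the arm can. A call with a number of a shift or a turn outside -1 to 1 is refused whole. A call with a gripper value outside its range is refused whole. The fingers move at their own pace and stop on an object; FORCE is the grip in N (left out, the last holds). Time passes only in rows, so rows that repeat a pose let the fingers close. It gives the time, the measured TCP pose, the force, the opening and the grip force at its end, in the units of the state.
- read_state(): the state, without advancing time (a new reading comes with each control period).
- grab_frame(name): name is "scene" or "top" or "wrist"; returns a dict with "image" (400x640x3 uint8, red, green, blue), "z_map" (400x640 float32, m along the optical axis (not along the pixel's ray), 0 where there is no reading), "camera_matrix" (3x3 intrinsics, pixels), "eye" and "rotation" of the camera in the world; the wrist camera has in their place "mount" (4x4, takes a point from camera to tool coordinates, whose origin is the TCP and whose axes are the flange's). Camera axes: x right, y down, z forward; pixel columns grow to the right and rows downward; lengths in m; the calibration is good to about 2 mm. The wrist camera is an equidistant fisheye: a pixel r from the principal point sees the ray r / f radians off the axis. A picture is of the moment at which its call begins: read the wrist's pose just before it.
- hand_in(): hands the job in; it is judged then, once.
Trained networks look in a picture, given as the dict that the camera call returned (one of the last four; its "shot" number tells which), for a name from the list of things; names that differ only in an ending like _2 or _b are one class to them, and where a whole thing is asked for, a point or a joint stands for the part that bears it (a point fixed in the world has none). Each returns a list of dicts, best first, with "score" (0 to 1); they miss things now and then, are a little off and sometimes report something else, mostly with a low value. They report only what shows in the picture. A call takes as long as a camera call. They do not tell look-alikes from the thing itself.
- spot_in(picture, thing): "box" ([left, top, width, height] in pixels, round what is visible of it).
- regions_of(picture, thing): "region" (400x640 bool, what is visible of it) and "box" ([left, top, width, height] in pixels, round what is visible of it).
The state is a dict: "time": time; "joint_pos": joint angles; "qd": joint speeds; "effort": joint torques, N m; "ee_pos": TCP position; "eef_rot": TCP orientation; "ft_force": force on the tool from outside, world axes, zero at the start; "torque": the same for the moment, N m; "finger_gap": finger opening in m; "grip_force": force on a finger pad.
Only numpy, scipy, OpenCV 4.12 (cv2) and the standard library are available. Lean on these libraries where they do the work, as an engineer would, in place of code of your own. Each camera call takes 0.05 s, during which the arm holds its last target. There are 200 camera calls.

TASK

A canister has been left standing between the guide rails of the gelato dispenser: pick it up and stand it upright on the round rubber mat without knocking it over. Then slide the empty rectangular steel pan along the bench, never lifting or tipping it, in between the rails and under the dispenser's overhanging head until it is fully home, square against the back of the bay. Do not disturb the cup, the white tub or the spoon that stand and lie around.

Things in the scene. Friction and masses are not known exactly. Their poses are not given: they have to be found in the camera images.
- dispenser: Fixed counter-top steel gelato dispenser. Origin: at bench level, midway along the foot of the flat upright back wall of its bay. x is level and points into the machine (the pan goes in along +x), z up. Cabinet behind the wall: x 0 to 260 mm, 250 mm wide, 370 mm high (hopper on top to 430 mm).
- head (a point): Middle of the lower front edge of the dispenser's overhanging head, 90 mm out from the bay's back wall and 140 mm above the bench; axes as the dispenser. The head is 210 mm wide, top 360 mm above the bench; a draw handle stands 35 mm out from it at height 220 to 270 mm. A nozzle 44 mm across under the head, 55 mm out from the wall, hangs down to 92 mm above the bench.
- mouth (a point): Middle of the mouth of the guide rails, at bench level, 260 mm out from the bay's back wall; axes as the dispenser. Two steel rails on the bench, 20 mm high, 12 mm thick, run straight from the wall to 200 mm out, inner faces 176 mm apart, then splay over the last 60 mm to 216 mm between inner faces at the mouth.
- pan: Loose open rectangular steel pan, 176 long (its x), 162 wide (y), 65 mm high, walls and floor 3 mm, upright sides, 0.45 kg. Origin: centre of the underside. Starts before the mouth, its x within 0.25 rad of the dispenser's x, up to 40 mm to one side. Home, its front wall meets the back wall (origin 88 mm short of the dispenser's) and 86 mm of it stick out from under the head.
- canister: Loose upright lidded aluminium canister, a plain cylinder 64 mm across and 100 mm high, about 0.25 kg. Origin: centre of the underside. It starts standing on the bench between the rails (or their splayed mouth), in front of the head.
- mat: Fixed flat round black rubber mat, 110 mm across, 4 mm thick, on the bench. Origin: centre of the underside. Beside it a square kitchen scale of 120 mm, 20 mm high, lies flat; which of the two is nearer the robot varies.
- tub: Bystander: white lidded tub, 90 mm across, 90 mm high; origin at the centre of its underside. Leave it alone.
- cup: Bystander: clear cup, 70 mm across, 80 mm high; origin at the centre of its underside. Leave it alone.
- spoon: Bystander: spoon lying on the bench near the robot; origin at the centre of its underside. Leave it alone.
Mind the look-alikes: they are no part of the job. What is shaped like the canister but orange is not meant.

How it is judged (in metres and radians):
On the way, in this order (a step that is already met when the one before it is completed fails the run):
1. the canister stands upright on the round mat, released (horizontal distance between canister and mat below 0.035 m and height (world z) of canister between 0 and 0.012 m and angle between canister's own z axis and vertical below 0.1 rad and contact force between the fingers and canister below 0.1 N), for 0.3 s.
2. the pan is home against the back of the bay (x of pan in the frame of dispenser above -0.096 m and y of pan in the frame of dispenser between -0.012 and 0.012 m and angle between the x axis of pan and the x axis of dispenser, either way round below 0.07 rad and height (world z) of pan below 0.008 m and angle between pan's own z axis and vertical below 0.05 rad), for 0.2 s.
At the end, for the whole second after the job is handed in: The canister stands upright (within 0.1 rad) and released on the round mat, its centre within 35 mm of the mat's centre; the pan lies flat on the bench in the bay, its leading wall within about 8 mm of the back wall, within 12 mm of the bay's middle and within 0.07 rad of square; both at rest (all of step 1 and all of step 2 and linear speed of each of pan, canister below 0.01 m/s); the robot touches nothing.
It fails at once if the canister is knocked over (angle between canister's own z axis and vertical above 0.6 rad).
It fails at once if the pan is lifted or tipped (raised 20 mm or tilted 0.15 rad) (height (world z) of pan above 0.02 m or angle between pan's own z axis and vertical above 0.15 rad).
It fails at once if the cup, tub or spoon is moved by more than 40 mm (distance of any of tub, cup, spoon from where it was at the start of the episode above 0.04 m).
It also fails if it takes over 72 s, if anything falls off the work surface, if the arm or the gripper's body presses on something with over 40 N, if the wrist force passes 120 N, or if a joint passes its speed limit or range.

## Working session

There is one attempt and no reset: what is moved stays moved. The work goes in short steps, Python scripts to look and compute and a shell command to move; the robot and the scene stay as the last step left them, time stands still between calls to the robot, and variables do not carry over. Pictures are saved under pics/ and viewed, at most 10 in all, crops included, and the job is handed in when it is done.

```bash
ls; mkdir -p pics; python3 - <<'E'
from station import *
import cv2,numpy as np
s=read_state(); print(s['ee_pos'],s['eef_rot'],s['finger_gap'],s['time'],tip_reach)
a=grab_frame("scene");b=grab_frame("top")
for n,f in(("scene",a),("top",b)):
    cv2.imwrite(f"pics/{n}0.png",f["image"][:,:,::-1]); print(n,f["eye"],f["rotation"],f["camera_matrix"])
E
```

```text
pics
[0.15636553 0.50076516 0.24162954] [[-9.54504107e-01  2.98197007e-01 -6.74711053e-04]
 [ 2.98197681e-01  9.54503126e-01 -1.38738527e-03]
 [ 2.30299674e-04 -1.52546221e-03 -9.99998810e-01]] 0.08542067557889552 0.0 0.011
scene [0.07812918 0.11177167 0.98303996] [[-0.161879   -0.87770924  0.45102292]
 [-0.98675477  0.14883584 -0.06452064]
 [-0.01049802 -0.45549355 -0.89017718]] [[374.52984156   0.         319.61667629]
 [  0.         374.52984156 205.71624672]
 [  0.           0.           1.        ]]
top [0.30034429 0.06511853 1.15185634] [[ 1.80027400e-02 -9.71659806e-01  2.35697101e-01]
 [-9.99825118e-01 -1.86888863e-02 -6.77343737e-04]
 [ 5.06306399e-03 -2.35643687e-01 -9.71826331e-01]] [[416.73435368   0.         321.80568409]
 [  0.         416.73435368 200.07713853]
 [  0.           0.           1.        ]]
```

View pics/scene0.png

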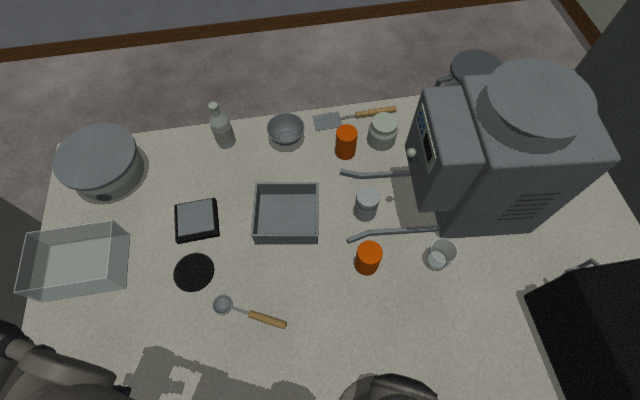

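View pics/top0.png

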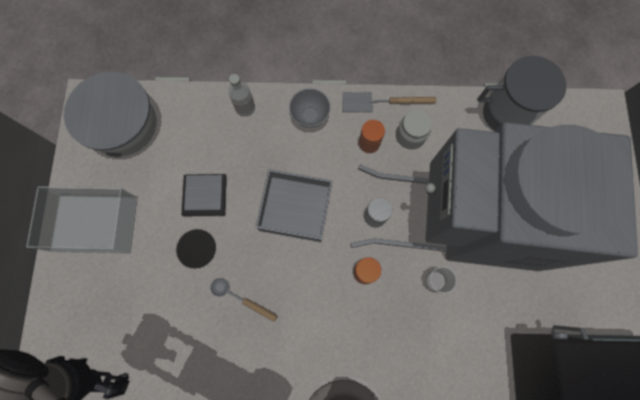

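```bash
cat > h.py <<'E'
from station import *
import cv2,numpy as np
def cloud(f):
    z=f["z_map"];K=f["camera_matrix"];v,u=np.mgrid[:400,:640]
    p=np.stack([(u-K[0,2])/K[0,0]*z,(v-K[1,2])/K[1,1]*z,z],-1)
    P=p@np.array(f["rotation"]).T+np.array(f["eye"]); P[z==0]=np.nan
    return P
E
python3 - <<'E'
from h import *
np.set_printoptions(precision=4,suppress=True)
for n in("scene","top"):
    f=grab_frame(n);P=cloud(f)
    for t in("dispenser","pan","canister","mat","tub","cup","spoon"):
        for r in regions_of(f,t)[:3]:
            m=r["region"];q=P[m];q=q[~np.isnan(q[:,0])]
            if len(q)==0: continue
            zt=np.percentile(q[:,2],97);top=q[q[:,2]>zt-.008]
            print(n,t,round(r["score"],2),r["box"],"ztop",zt,"topmid",(top.min(0)+top.max(0))[:2]/2, "ext",np.ptp(top,0)[:2],"col",f["image"][m].mean(0).round())
            if t=="pan": print(cv2.minAreaRect((top[:,:2]*1000).astype(np.float32)))
E
```

```text
scene dispenser 0.91 [342.6, 58.0, 276.4, 183.2] ztop 0.42782939631138767 topmid [ 0.5287 -0.3953] ext [0.2062 0.2068] col [78. 82. 82.]
scene canister 0.91 [354.4, 239.9, 29.3, 36.3] ztop 0.1022135537345748 topmid [ 0.3782 -0.0537] ext [0.0623 0.0636] col [133.  69.  16.]
scene canister 0.75 [333.4, 124.6, 23.8, 33.7] ztop 0.101573359774447 topmid [ 0.7532 -0.0688] ext [0.0646 0.0633] col [117.  61.  17.]
scene canister 0.57 [350.7, 187.4, 28.8, 34.4] ztop 0.10216593844516988 topmid [ 0.534  -0.0844] ext [0.0622 0.0631] col [106. 110. 107.]
scene mat 0.97 [175.5, 252.9, 38.7, 38.6] ztop 0.007210847027781849 topmid [0.4349 0.4105] ext [0.1092 0.1094] col [28. 28. 27.]
scene tub 0.62 [365.5, 108.9, 32.1, 39.7] ztop 0.09139129565157203 topmid [ 0.7812 -0.1918] ext [0.0791 0.0774] col [108. 113. 103.]
scene cup 0.87 [425.6, 236.5, 29.1, 34.2] ztop 0.08067293896363222 topmid [ 0.3581 -0.2442] ext [0.0669 0.0666] col [111. 116. 111.]
scene spoon 0.73 [214.2, 296.3, 70.1, 33.6] ztop 0.02133722996552033 topmid [0.3028 0.2691] ext [0.1092 0.1826] col [107. 100.  85.]
top dispenser 0.65 [350.
[... 836 characters left out ...]
.0696] ext [0.0637 0.0626] col [116.  74.  55.]
top canister 0.61 [352.0, 255.7, 27.5, 28.6] ztop 0.10354089364103418 topmid [ 0.3783 -0.0544] ext [0.0598 0.0605] col [136.  89.  60.]
top mat 0.68 [177.8, 229.5, 35.9, 37.8] ztop 0.007900598032220471 topmid [0.4358 0.4098] ext [0.1082 0.1084] col [43. 43. 42.]
top tub 0.83 [390.3, 108.1, 38.6, 41.7] ztop 0.0929711706188868 topmid [ 0.779 -0.192] ext [0.0764 0.0766] col [111. 112. 108.]
top cup 0.97 [423.9, 266.8, 33.4, 27.2] ztop 0.08235521484332696 topmid [ 0.3594 -0.2449] ext [0.0676 0.0696] col [111. 110. 110.]
top spoon 0.66 [212.1, 277.4, 63.2, 44.0] ztop 0.02212376956907533 topmid [0.3017 0.2687] ext [0.1084 0.1795] col [104.  98.  91.]
```

Scene picture: the look-alikes for the canister are the plain grey cylinder (367,202) standing between the rails, an orange one (368,258), an orange one (346,142), the white tub (383,130) and the cup (441,255). I choose the grey one at (367,202), which is (378,210) in the top view. The mat is at (194,272), the scale at (197,219) and the pan at (286,213). Next I check the choice in a crop and fit the dispenser's pose.

```bash
python3 - <<'E'
from h import *
np.set_printoptions(precision=4,suppress=True)
a=grab_frame("scene");b=grab_frame("top")
c=a["image"][110:290,320:470,::-1];cv2.imwrite("pics/crop1.png",cv2.resize(c,None,fx=3.3,fy=3.3,interpolation=cv2.INTER_CUBIC))
for n,f in(("scene",a),("top",b)):
    P=cloud(f).reshape(-1,3);P=P[~np.isnan(P[:,0])]
    # cabinet top, head top
    for lo,hi in((.366,.378),(.352,.366)):
        q=P[(P[:,2]>lo)&(P[:,2]<hi)&(P[:,0]>.3)&(P[:,1]<0)&(P[:,1]>-.6)]
        print(n,lo,len(q),cv2.minAreaRect((q[:,:2]*1000).astype(np.float32)))
    # head front face: first points in z .15-.21/.28-.35
    q=P[(P[:,2]>.16)&(P[:,2]<.34)&(P[:,0]>.42)&(P[:,0]<.68)&(P[:,1]>-.25)&(P[:,1]<-.12)]
    print("face",len(q),np.median(q,0) if len(q) else 0)
    if len(q)>50:
        v=cv2.fitLine(q[:,:2].astype(np.float32),cv2.DIST_HUBER,0,.001,.001).ravel();print(v,np.degrees(np.arctan2(v[1],v[0])))
    q=P[(P[:,2]>.017)&(P[:,2]<.025)&(P[:,0]>.38)&(P[:,0]<.7)&(P[:,1]<0.02)&(P[:,1]>-.25)]
    for s,(l,h) in (("R",(.38,.48)),("L",(.58,.7))):
        r=q[(q[:,0]>l)&(q[:,0]<h)]
        print(s,len(r)); st=r[r[:,1]<-.09]
        if len(st)>10:
            v=cv2.fitLine(st[:,:2].astype(np.float32),cv2.DIST_HUBER,0,.001,.001).ravel();print(v,np.degrees(np.arctan2(v[1],v[0])))
        for y0 in np.arange(-.24,.02,.02):
            w=r[(r[:,1]>y0)&(r[:,1]<y0+.02)]
            if len(w): print("  %.2f n%d x %.4f..%.4f ymax %.4f"%(y0,len(w),w[:,0].min(),w[:,0].max(),w[:,1].max()))
E
```

```text
scene 0.366 5392 ((525.3108520507812, -414.5632629394531), (258.6641845703125, 248.82717895507812), 84.31200408935547)
scene 0.352 4409 ((530.3414306640625, -369.8083190917969), (350.43377685546875, 251.01913452148438), 84.6854248046875)
face 3065 [ 0.4816 -0.1965  0.2634]
[ 1.      0.0094  0.5041 -0.196 ] 0.53848076
R 329
[ 0.099   0.9951  0.4548 -0.1765] 84.31553
  -0.24 n28 x 0.3847..0.4573 ymax -0.2212
  -0.22 n27 x 0.4445..0.4563 ymax -0.2006
  -0.20 n29 x 0.4477..0.4603 ymax -0.1804
  -0.18 n26 x 0.4496..0.4613 ymax -0.1604
  -0.16 n29 x 0.4512..0.4641 ymax -0.1400
  -0.14 n27 x 0.4532..0.4652 ymax -0.1210
  -0.12 n29 x 0.4555..0.4676 ymax -0.1000
  -0.10 n27 x 0.4583..0.4689 ymax -0.0806
  -0.08 n25 x 0.4555..0.4692 ymax -0.0601
  -0.06 n28 x 0.4492..0.4657 ymax -0.0401
  -0.04 n28 x 0.4450..0.4610 ymax -0.0202
  -0.02 n6 x 0.4492..0.4573 ymax -0.0160
L 213
[ 0.1072  0.9942  0.6433 -0.1753] 83.848145
  -0.24 n20 x 0.6309..0.6451 ymax -0.2211
  -0.22 n20 x 0.6337..0.6469 ymax -0.2001
  -0.20 n21 x 0.6352..0.6483 ymax -0.1803
  -0.18 n23 x 0.6385..0.6498 ymax -0.1615
  -0.16 n18
[... 952 characters left out ...]
70..0.4685 ymax -0.0802
  -0.08 n29 x 0.4543..0.4680 ymax -0.0607
  -0.06 n31 x 0.4506..0.4652 ymax -0.0418
  -0.04 n34 x 0.3965..0.4591 ymax -0.0201
  -0.02 n5 x 0.4451..0.4532 ymax -0.0175
L 276
[ 0.1012  0.9949  0.6442 -0.1635] 84.18996
  -0.24 n20 x 0.6318..0.6445 ymax -0.2203
  -0.22 n29 x 0.6334..0.6451 ymax -0.2007
  -0.20 n30 x 0.6356..0.6478 ymax -0.1812
  -0.18 n28 x 0.6384..0.6498 ymax -0.1611
  -0.16 n29 x 0.6384..0.6522 ymax -0.1414
  -0.14 n23 x 0.6401..0.6527 ymax -0.1217
  -0.12 n25 x 0.6447..0.6548 ymax -0.1021
  -0.10 n29 x 0.6451..0.6628 ymax -0.0821
  -0.08 n29 x 0.6539..0.6710 ymax -0.0624
  -0.06 n30 x 0.6628..0.6797 ymax -0.0402
  -0.04 n4 x 0.6704..0.6797 ymax -0.0395
```

View pics/crop1.png

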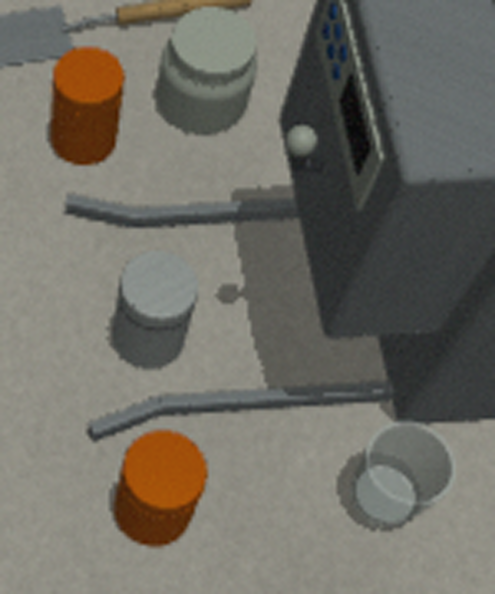

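The crop shows a plain grey lidded cylinder at crop (155,300), between the rails, with an orange one below it at (160,485) and the white tub at upper right. The choice stands: canister at (0.534,-0.084). The dispenser origin is about (0.538,-0.285), its x axis about (-0.099,-0.995).

Now I move above the canister: tool shift (-0.534,-0.446) in four parts.

```bash
A='[{"hand":1,"xyz":[0,0,0],"roll":0}]'; 
python3 -m inch '[{"hand":1,"xyz":[-0.45,-0.37,0],"roll":0},{"hand":1,"xyz":[-0.89,-0.743,0],"roll":0},{"hand":1,"xyz":[-0.89,-0.743,0],"roll":0},{"hand":1,"xyz":[-0.89,-0.743,0],"roll":0},{"hand":1,"xyz":[-0.89,-0.743,0],"roll":0},{"hand":1,"xyz":[-0.89,-0.743,0],"roll":0}]' 40
python3 -m inch '[{"hand":1,"xyz":[-0.89,-0.743,0],"roll":0},{"hand":1,"xyz":[-0.89,-0.743,0],"roll":0},{"hand":1,"xyz":[-0.89,-0.743,0],"roll":0},{"hand":1,"xyz":[-0.89,-0.743,0],"roll":0},{"hand":1,"xyz":[-0.89,-0.743,0],"roll":0},{"hand":1,"xyz":[-0.89,-0.743,0],"roll":0}]'
python3 -m inch '[{"hand":1,"xyz":[-0.89,-0.743,0],"roll":0},{"hand":1,"xyz":[-0.89,-0.743,0],"roll":0},{"hand":1,"xyz":[-0.89,-0.743,0],"roll":0},{"hand":1,"xyz":[-0.89,-0.743,0],"roll":0},{"hand":1,"xyz":[-0.89,-0.743,0],"roll":0},{"hand":1,"xyz":[-0.89,-0.743,0],"roll":0}]'
python3 -m inch '[{"hand":1,"xyz":[-0.89,-0.743,0],"roll":0},{"hand":1,"xyz":[-0.89,-0.743,0],"roll":0},{"hand":1,"xyz":[-0.89,-0.743,0],"roll":0},{"hand":1,"xyz":[-0.89,-0.743,0],"roll":0},{"hand":1,"xyz":[-0.89,-0.743,0],"roll":0},{"hand":1,"xyz":[-0.89,-0.743,0],"roll":0}]'
python3 -c "
from station import *
s=read_state();print(s['ee_pos'],s['eef_rot'],s['joint_pos'])
import numpy as np
print((s['eef_rot'].T@(np.array([.5338,-.0841,.056])-s['ee_pos']))/.15, grab_frame('wrist')['mount'])"
```

```text
time: 1.5
ee_pos: [0.252, 0.3533, 0.2426]
eef_rot: [[-0.953, 0.302, 0.001], [0.302, 0.953, 0.0], [-0.0, 0.0, -1.0]]
ft_force: [-0.2, 0.7, -0.1]
finger_gap: 0.0855
grip_force: 0.0
time: 2.0
ee_pos: [0.3461, 0.2082, 0.2424]
eef_rot: [[-0.953, 0.302, 0.0], [0.302, 0.953, 0.001], [-0.0, 0.001, -1.0]]
ft_force: [-0.9, 0.5, 0.6]
finger_gap: 0.0857
grip_force: 0.0
time: 2.5
ee_pos: [0.4402, 0.0629, 0.2419]
eef_rot: [[-0.954, 0.3, -0.0], [0.3, 0.954, 0.001], [0.0, 0.001, -1.0]]
ft_force: [0.2, 0.6, -0.0]
finger_gap: 0.0857
grip_force: 0.0
time: 3.0
ee_pos: [0.5342, -0.0825, 0.2415]
eef_rot: [[-0.954, 0.298, -0.001], [0.298, 0.954, 0.001], [0.001, 0.001, -1.0]]
ft_force: [-0.1, 0.9, -0.5]
finger_gap: 0.0854
grip_force: 0.0
[ 0.53418779 -0.08253757  0.24152831] [[-9.54410561e-01  2.98495860e-01 -8.37892451e-04]
 [ 2.98495004e-01  9.54410662e-01  1.01090219e-03]
 [ 1.10144361e-03  7.14709018e-04 -9.99999138e-01]] [-1.69323620e+01  2.12938042e+01  8.48989030e+01  4.31253109e-02
  7.38700926e+01 -8.95771002e+01]
[-0.00200412 -0.01159699  1.23684597] [[ 1.19096106e-03 -9.56313684e-01 -2.92340075e-01  7.49210451e-02]
 [ 9.99999273e-01  1.08430081e-03  5.26881196e-04  4.07605112e-05]
 [-1.86879118e-04 -2.92340490e-01  9.56314281e-01 -1.30826053e-01]
 [ 0.00000000e+00  0.00000000e+00  0.00000000e+00  1.00000000e+00]]
```

```bash

python3 -m inch '[{"hand":1,"xyz":[0,-0.01,0.2],"roll":0},{"hand":1,"xyz":[0,-0.01,0.4],"roll":0},{"hand":1,"xyz":[0,-0.01,0.6],"roll":0},{"hand":1,"xyz":[0,-0.01,0.75],"roll":0},{"hand":1,"xyz":[0,-0.01,0.8],"roll":0},{"hand":1,"xyz":[0,-0.01,0.8],"roll":0}]'
python3 -m inch '[{"hand":1,"xyz":[0,0,0.1],"roll":0},{"hand":1,"xyz":[0,0,0.2],"roll":0},{"hand":1,"xyz":[0,0,0.3],"roll":0},{"hand":1,"xyz":[0,0,0.4],"roll":0},{"hand":1,"xyz":[0,0,0.44],"roll":0},{"hand":1,"xyz":[0,0,0.44],"roll":0}]'
python3 -m inch '[{"hand":0.7,"xyz":[0,0,0],"roll":0},{"hand":0.6,"xyz":[0,0,0],"roll":0},{"hand":0.5,"xyz":[0,0,0],"roll":0},{"hand":0.4,"xyz":[0,0,0],"roll":0},{"hand":0.3,"xyz":[0,0,0],"roll":0},{"hand":0,"xyz":[0,0,0],"roll":0},{"hand":0,"xyz":[0,0,0],"roll":0},{"hand":0,"xyz":[0,0,0],"roll":0}]' 40
```

```text
time: 3.55
ee_pos: [0.5313, -0.0821, 0.121]
eef_rot: [[-0.955, 0.296, -0.004], [0.296, 0.955, 0.002], [0.004, 0.001, -1.0]]
ft_force: [-0.3, -0.4, -0.0]
finger_gap: 0.0855
grip_force: 0.0
time: 4.05
ee_pos: [0.5328, -0.084, 0.0566]
eef_rot: [[-0.955, 0.297, -0.0], [0.297, 0.955, 0.0], [0.0, 0.0, -1.0]]
ft_force: [-0.1, 0.3, 0.1]
finger_gap: 0.0855
grip_force: 0.0
time: 4.72
ee_pos: [0.5339, -0.085, 0.0581]
eef_rot: [[-0.954, 0.298, 0.003], [0.298, 0.954, -0.0], [-0.003, 0.001, -1.0]]
ft_force: [-0.8, 2.7, 6.4]
finger_gap: 0.0629
grip_force: 43.4
```

```bash

python3 -m inch '[{"hand":0,"xyz":[0,0,-0.05],"roll":0},{"hand":0,"xyz":[0,0,-0.15],"roll":0},{"hand":0,"xyz":[0,0,-0.3],"roll":0},{"hand":0,"xyz":[0,0,-0.45],"roll":0},{"hand":0,"xyz":[0,0,-0.6],"roll":0},{"hand":0,"xyz":[0,0,-0.75],"roll":0},{"hand":0,"xyz":[0,0,-0.8],"roll":0},{"hand":0,"xyz":[0,0,-0.8],"roll":0}]'
python3 -m inch '[{"hand":0,"xyz":[0.04,0.07,0],"roll":0},{"hand":0,"xyz":[0.1,0.18,0],"roll":0},{"hand":0,"xyz":[0.18,0.33,0],"roll":0},{"hand":0,"xyz":[0.26,0.48,0],"roll":0},{"hand":0,"xyz":[0.34,0.62,0],"roll":0},{"hand":0,"xyz":[0.403,0.738,0],"roll":0}]'
python3 -m inch '[{"hand":0,"xyz":[0.08,0.15,0],"roll":0},{"hand":0,"xyz":[0.16,0.29,0],"roll":0},{"hand":0,"xyz":[0.24,0.44,0],"roll":0},{"hand":0,"xyz":[0.32,0.59,0],"roll":0},{"hand":0,"xyz":[0.403,0.738,0],"roll":0}]'
python3 -m inch '[{"hand":0,"xyz":[0.08,0.15,0],"roll":0},{"hand":0,"xyz":[0.16,0.29,0],"roll":0},{"hand":0,"xyz":[0.24,0.44,0],"roll":0},{"hand":0,"xyz":[0.32,0.59,0],"roll":0},{"hand":0,"xyz":[0.403,0.738,0],"roll":0}]'
python3 -m inch '[{"hand":0,"xyz":[0.08,0.15,0],"roll":0},{"hand":0,"xyz":[0.16,0.29,0],"roll":0},{"hand":0,"xyz":[0.24,0.44,0],"roll":0},{"hand":0,"xyz":[0.32,0.59,0],"roll":0},{"hand":0,"xyz":[0.37,0.68,0],"roll":0},{"hand":0,"xyz":[0.403,0.738,0],"roll":0},{"hand":0,"xyz":[0.403,0.738,0],"roll":0},{"hand":0,"xyz":[0.403,0.738,0],"roll":0}]'
python3 - <<'E'
from h import *
np.set_printoptions(precision=4,suppress=True)
s=read_state()
for n in("scene","top"):
    f=grab_frame(n);P=cloud(f)
    for t in("canister","mat"):
        for r in regions_of(f,t)[:4]:
            q=P[r["region"]];q=q[~np.isnan(q[:,0])]
            if len(q): print(n,t,r["box"],np.median(q,0),q.min(0),q.max(0))
print(s["ee_pos"],(s['eef_rot'].T@(np.array([.4353,.410,.061])-s['ee_pos']))/.15)
E
```

```text
time: 5.38
ee_pos: [0.5339, -0.0854, 0.1787]
eef_rot: [[-0.954, 0.298, 0.005], [0.298, 0.955, -0.001], [-0.005, 0.0, -1.0]]
ft_force: [1.2, -0.8, -3.9]
finger_gap: 0.0627
grip_force: 44.6
time: 5.88
ee_pos: [0.5061, 0.0409, 0.1743]
eef_rot: [[-0.955, 0.298, -0.004], [0.298, 0.955, 0.001], [0.004, -0.0, -1.0]]
ft_force: [1.1, -0.1, -2.5]
finger_gap: 0.0631
grip_force: 44.6
time: 6.3
ee_pos: [0.4816, 0.1639, 0.1744]
eef_rot: [[-0.955, 0.298, -0.004], [0.298, 0.955, -0.0], [0.003, -0.001, -1.0]]
ft_force: [0.8, -0.1, -2.6]
finger_gap: 0.0631
grip_force: 44.6
time: 6.72
ee_pos: [0.4568, 0.2873, 0.1743]
eef_rot: [[-0.955, 0.298, -0.004], [0.298, 0.955, -0.001], [0.003, -0.002, -1.0]]
ft_force: [-0.2, -0.2, -1.6]
finger_gap: 0.0629
grip_force: 44.6
time: 7.38
ee_pos: [0.4337, 0.4092, 0.1755]
eef_rot: [[-0.955, 0.298, -0.001], [0.298, 0.955, -0.001], [0.001, -0.002, -1.0]]
ft_force: [-0.7, 0.1, -2.3]
finger_gap: 0.0632
grip_force: 44.6
scene canister [333.2, 124.3, 24.4, 38.1] [ 0.7341 -0.0654  0.0861] [ 0.7202 -0.1252 -0.0041] [ 0.8282 -0.0374  0.103 ]
scene canister [356.1, 236.5, 26.8, 38.3] [ 0.3677 -0.0491  0.0984] [ 0.3464 -0.084   0.0021] [ 0.41   -0.022   0.1048]
scene mat [340.7, 57.4, 277.3, 185.0] [ 0.458  -0.3339  0.3591] [ 0.39   -1.7515 -0.7625] [ 1.7792 -0.016   0.4309]
top canister [360.0, 118.0, 25.9, 37.7] [ 0.7393 -0.066   0.0979] [ 0.72   -0.1009  0.0014] [ 0.7841 -0.0379  0.1047]
top canister [352.5, 258.3, 27.5, 25.4] [ 0.376  -0.0495  0.0997] [ 0.3465 -0.082   0.0131] [ 0.4081 -0.0221  0.1071]
top canister [173.1, 227.6, 23.8, 29.7] [0.4463 0.3864 0.1899] [ 0.3697  0.2887 -0.0056] [0.5031 0.4716 0.4956]
top canister [253.3, 169.3, 80.8, 74.3] [0.5587 0.144  0.0038] [ 0.4581  0.0403 -0.0066] [0.6674 0.2511 0.0728]
top mat [184.3, 228.8, 31.2, 41.1] [0.4261 0.3948 0.0037] [ 0.3792  0.3485 -0.0041] [0.4895 0.4446 0.2229]
[0.4337 0.4092 0.1755] [-0.0091  0.0096  0.7631]
```

```bash

python3 -m inch '[{"hand":0,"xyz":[-0.01,0.01,0.15],"roll":0},{"hand":0,"xyz":[-0.01,0.01,0.3],"roll":0},{"hand":0,"xyz":[-0.01,0.01,0.45],"roll":0},{"hand":0,"xyz":[-0.01,0.01,0.58],"roll":0},{"hand":0,"xyz":[-0.01,0.01,0.66],"roll":0},{"hand":0,"xyz":[-0.01,0.01,0.71],"roll":0},{"hand":0,"xyz":[-0.01,0.01,0.73],"roll":0},{"hand":0,"xyz":[-0.01,0.01,0.73],"roll":0}]'
python3 -m inch '[{"hand":0,"xyz":[0,0,0.007],"roll":0},{"hand":0,"xyz":[0,0,0.014],"roll":0},{"hand":0,"xyz":[0,0,0.014],"roll":0},{"hand":0,"xyz":[0,0,0.014],"roll":0}]'
```

```text
time: 8.35
ee_pos: [0.4361, 0.4105, 0.0667]
eef_rot: [[-0.954, 0.299, -0.0], [0.299, 0.954, -0.0], [0.0, -0.0, -1.0]]
ft_force: [-0.8, -0.1, -2.4]
finger_gap: 0.0628
grip_force: 44.6
time: 8.68
ee_pos: [0.4362, 0.4109, 0.0653]
eef_rot: [[-0.955, 0.298, 0.001], [0.298, 0.955, 0.001], [-0.001, 0.001, -1.0]]
ft_force: [-0.2, -0.1, -1.5]
finger_gap: 0.0631
grip_force: 44.6
```

```bash

python3 -m inch '[{"hand":0,"xyz":[0,0,0.01],"roll":0},{"hand":0,"xyz":[0,0,0.015],"roll":0},{"hand":0,"xyz":[0,0,0.015],"roll":0}]'
python3 -m inch '[{"hand":0,"xyz":[0,0,0.007],"roll":0},{"hand":0,"xyz":[0,0,0.007],"roll":0},{"hand":0,"xyz":[0,0,0.007],"roll":0}]'
```

```text
time: 8.93
ee_pos: [0.4359, 0.4106, 0.0623]
eef_rot: [[-0.955, 0.298, -0.0], [0.298, 0.955, -0.0], [0.0, -0.0, -1.0]]
ft_force: [-0.3, 0.3, -2.0]
finger_gap: 0.063
grip_force: 44.6
time: 9.18
ee_pos: [0.436, 0.4107, 0.0621]
eef_rot: [[-0.955, 0.298, 0.0], [0.298, 0.955, 0.0], [-0.0, 0.0, -1.0]]
ft_force: [-1.2, -0.5, 5.1]
finger_gap: 0.0631
grip_force: 45.0
```

```bash

python3 -m inch '[{"hand":0.8,"xyz":[0,0,0],"roll":0},{"hand":0.9,"xyz":[0,0,0],"roll":0},{"hand":1,"xyz":[0,0,0],"roll":0},{"hand":1,"xyz":[0,0,0],"roll":0},{"hand":1,"xyz":[0,0,0],"roll":0},{"hand":1,"xyz":[0,0,0],"roll":0},{"hand":1,"xyz":[0,0,0],"roll":0},{"hand":1,"xyz":[0,0,0],"roll":0}]'
python3 -m inch '[{"hand":1,"xyz":[0,0,-0.1],"roll":0},{"hand":1,"xyz":[0,0,-0.3],"roll":0},{"hand":1,"xyz":[0,0,-0.5],"roll":0},{"hand":1,"xyz":[0,0,-0.7],"roll":0},{"hand":1,"xyz":[0,0,-0.9],"roll":0},{"hand":1,"xyz":[0,0,-0.95],"roll":0},{"hand":1,"xyz":[0,0,-0.95],"roll":0}]'
python3 - <<'E'
from h import *
np.set_printoptions(precision=4,suppress=True)
for n in("scene","top"):
    f=grab_frame(n);P=cloud(f).reshape(-1,3)
    q=P[(abs(P[:,2]-.104)<.006)&(abs(P[:,0]-.435)<.06)&(abs(P[:,1]-.41)<.06)]
    if len(q): print(n,len(q),(q.min(0)+q.max(0))/2,np.ptp(q,0))
    q=P[(P[:,2]>.055)&(P[:,2]<.075)&(abs(P[:,0]-.553)<.13)&(abs(P[:,1]-.14)<.13)]
    print(n,len(q),cv2.minAreaRect((q[:,:2]*1000).astype(np.float32)))
    if n=="top":cv2.imwrite("pics/top1.png",f["image"][100:400,:,::-1])
E
```

```text
time: 9.85
ee_pos: [0.436, 0.4107, 0.0614]
eef_rot: [[-0.954, 0.298, 0.0], [0.298, 0.954, 0.0], [-0.0, 0.0, -1.0]]
ft_force: [0.4, 0.4, -0.0]
finger_gap: 0.0851
grip_force: 0.0
time: 10.43
ee_pos: [0.437, 0.4115, 0.207]
eef_rot: [[-0.955, 0.298, 0.005], [0.298, 0.955, 0.004], [-0.004, 0.005, -1.0]]
ft_force: [-0.5, 1.1, 0.5]
finger_gap: 0.0857
grip_force: 0.0
scene 578 ((553.7828369140625, 140.70684814453125), (177.61607360839844, 166.5394287109375), 80.84922790527344)
top 235 [0.4369 0.408  0.1032] [0.0616 0.0617 0.0104]
top 575 ((553.0960083007812, 139.38987731933594), (179.12359619140625, 165.6685028076172), 80.56884002685547)
```

View pics/top1.png

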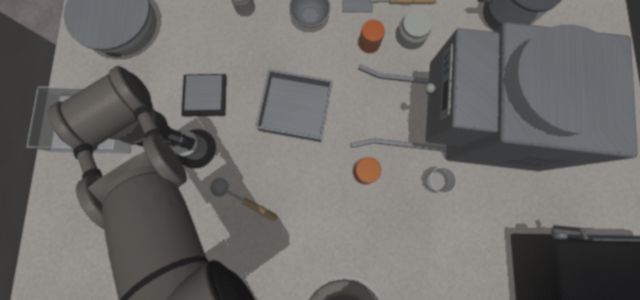

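Canister stands on the mat (top view (200,250)), at (0.437,0.408). Pan unmoved, at about (325,205) in the top view. Before choosing how to grip the pan's rear wall, I measure the wrist's bulk against the handle's clearance.

```bash
python3 - <<'E'
from h import *
np.set_printoptions(precision=4,suppress=True)
s=read_state();R=s['eef_rot'];t=s['ee_pos']
for n in("scene","top"):
    P=cloud(grab_frame(n)).reshape(-1,3);P=P[~np.isnan(P[:,0])]
    q=(P-t)@R
    for z0 in np.arange(-.36,.02,.03):
        m=q[(q[:,2]>z0)&(q[:,2]<z0+.03)&(np.hypot(q[:,0],q[:,1])<.16)]
        if len(m)>3: print(n,"z%.2f"%z0,len(m),"x",m[:,0].min(),m[:,0].max(),"y",m[:,1].min(),m[:,1].max())
# knob/handle and head in dispenser frame
X=np.array([-.0988,-.9951]);o=np.array([.5381,-.2851]);Y=np.array([.9951,-.0988])
P=cloud(grab_frame("scene")).reshape(-1,3);P=P[~np.isnan(P[:,0])]
d=(P[:,:2]-o)@X;l=(P[:,:2]-o)@Y
for z0 in np.arange(.14,.38,.02):
    k=(P[:,2]>z0)&(P[:,2]<z0+.02)&(abs(l)<.11)&(d>-.2)&(d<0)
    if k.sum(): i=np.argmin(np.where(k,d,9));print("%.2f"%z0,k.sum(),"dmin",d[k].min(),"at l",l[i],"med",np.median(d[k]))
E
```

```text
scene z-0.36 3429 x -0.06060171472482444 0.08717133642630738 y -0.11824442137433833 0.052888376125653905
scene z-0.33 2004 x -0.0600712566546021 0.08771647416301846 y -0.08872770990280265 0.05193042700923865
scene z-0.30 158 x -0.054511940654862284 0.0685193027197482 y -0.0622644761465932 0.022792456560620154
top z-0.36 4247 x -0.06614724069693352 0.10202865774063663 y -0.1547143380625283 0.05864839522024416
top z-0.33 1890 x -0.07173695485305816 0.09277557248106415 y -0.15417417509192277 0.06306201460714259
top z-0.30 190 x -0.0648151963118542 0.06431979567543605 y -0.07003107448285792 -0.0025372497580112997
top z-0.27 245 x 2.5593748503290535e-05 0.04110847889440863 y -0.04131650571226639 -0.004341434455406057
top z-0.24 133 x 0.0056152429696666875 0.03793407842934128 y -0.039116472650608705 -0.006271851939521683
top z-0.21 146 x -0.03162746048837236 0.04035164991748527 y -0.039571051716585065 0.007928631370585687
top z-0.18 83 x -0.034253403091094516 0.038847656343723835 y -0.038666391947580384 -0.00922833016438885
top z-0.15 115 x -0.034836069580841865 0.03825607012058175 y -0.03
[... 673 characters left out ...]
0883388824678932
0.22 396 dmin -0.11370006898848775 at l 0.0010332689907856616 med -0.08875079954785242
0.24 404 dmin -0.12226820567996445 at l 0.002020292268162999 med -0.0887250494450786
0.26 383 dmin -0.12123238249725614 at l -0.0009648111506415367 med -0.08851208099199602
0.28 395 dmin -0.09447596934504324 at l 0.03904920990517608 med -0.08863935901840478
0.30 454 dmin -0.0953162919415293 at l -0.012510699049457874 med -0.08892384763772263
0.32 591 dmin -0.09505398612918588 at l 0.03524214319347674 med -0.0896058424874923
0.34 2926 dmin -0.092892692468839 at l 0.01621773157379494 med -0.05028584846825916
0.36 837 dmin -0.08873568362044898 at l -0.0819236071404769 med -0.04584684138106033
```

Gripper body is ±40 mm at handle height, against 51 mm to the handle when pinching the rear wall at home. So I'll pinch the rear wall for the main drag, which controls yaw, then push the last stretch from outside with shut fingers.

```bash

python3 -m inch '[{"hand":1,"xyz":[-0.2,-0.16,0],"roll":0},{"hand":1,"xyz":[-0.4,-0.32,0],"roll":0},{"hand":1,"xyz":[-0.6,-0.463,0],"roll":0},{"hand":1,"xyz":[-0.6,-0.463,0],"roll":0}]'
python3 -m inch '[{"hand":1,"xyz":[-0.2,-0.16,0],"roll":-0.05},{"hand":1,"xyz":[-0.4,-0.32,0],"roll":-0.09},{"hand":1,"xyz":[-0.6,-0.463,0],"roll":-0.09},{"hand":1,"xyz":[-0.6,-0.463,0],"roll":-0.09},{"hand":1,"xyz":[-0.6,-0.463,0],"roll":-0.09},{"hand":1,"xyz":[-0.6,-0.463,0],"roll":-0.09}]'
python3 -c "
from station import *
import numpy as np
s=read_state();R=s['eef_rot'];print(np.degrees(np.arctan2(R[1,1],R[0,1])))
print((R.T@(np.array([.5673,.2251,.051])-s['ee_pos']))/.15)"
```

```text
time: 11.02
ee_pos: [0.5043, 0.3125, 0.2024]
eef_rot: [[-0.953, 0.303, -0.001], [0.303, 0.953, -0.003], [-0.0, -0.003, -1.0]]
ft_force: [0.4, -0.2, -0.6]
finger_gap: 0.0852
grip_force: 0.0
time: 11.52
ee_pos: [0.5657, 0.2248, 0.2028]
eef_rot: [[-0.987, 0.161, -0.002], [0.161, 0.987, 0.0], [0.002, -0.0, -1.0]]
ft_force: [-0.7, -0.3, 0.4]
finger_gap: 0.0854
grip_force: 0.0
80.71355654951252
[-0.01261422  0.00392765  1.01210157]
```

```bash

python3 -m inch '[{"hand":1,"xyz":[-0.01,0,0.2],"roll":0},{"hand":1,"xyz":[-0.01,0,0.4],"roll":0},{"hand":1,"xyz":[-0.01,0,0.6],"roll":0},{"hand":1,"xyz":[-0.01,0,0.8],"roll":0},{"hand":1,"xyz":[-0.01,0,0.95],"roll":0},{"hand":1,"xyz":[-0.01,0,1],"roll":0},{"hand":1,"xyz":[-0.01,0,1],"roll":0},{"hand":1,"xyz":[-0.01,0,1],"roll":0}]'
python3 -m inch '[{"hand":0.7,"xyz":[0,0,0],"roll":0},{"hand":0.5,"xyz":[0,0,0],"roll":0},{"hand":0.4,"xyz":[0,0,0],"roll":0},{"hand":0.3,"xyz":[0,0,0],"roll":0},{"hand":0.2,"xyz":[0,0,0],"roll":0},{"hand":0.1,"xyz":[0,0,0],"roll":0},{"hand":0,"xyz":[0,0,0],"roll":0},{"hand":0,"xyz":[0,0,0],"roll":0}]' 40
python3 -m inch '[{"hand":0,"xyz":[0,0,0],"roll":0},{"hand":0,"xyz":[0,0,0],"roll":0},{"hand":0,"xyz":[0,0,0],"roll":0},{"hand":0,"xyz":[0,0,0],"roll":0}]' 40
python3 - <<'E'
from h import *
s=read_state();R=s['eef_rot'];print(np.degrees(np.arctan2(R[1,1],R[0,1])),R[:,2])
for n in("scene","top"):
    P=cloud(grab_frame(n)).reshape(-1,3)
    q=P[(P[:,2]>.055)&(P[:,2]<.072)&(abs(P[:,0]-.553)<.13)&(P[:,1]>.02)&(P[:,1]<.19)]
    print(n,len(q),cv2.minAreaRect((q[:,:2]*1000).astype(np.float32)))
E
```

```text
time: 12.18
ee_pos: [0.5678, 0.2253, 0.0546]
eef_rot: [[-0.987, 0.16, 0.001], [0.16, 0.987, 0.0], [-0.0, 0.0, -1.0]]
ft_force: [0.2, -0.2, 1.2]
finger_gap: 0.0852
grip_force: 0.0
time: 12.85
ee_pos: [0.5681, 0.2243, 0.0542]
eef_rot: [[-0.987, 0.161, 0.001], [0.161, 0.987, 0.0], [-0.001, 0.0, -1.0]]
ft_force: [0.3, 0.1, 1.9]
finger_gap: 0.0023
grip_force: 41.2
time: 13.18
ee_pos: [0.5681, 0.2243, 0.0542]
eef_rot: [[-0.987, 0.161, 0.001], [0.161, 0.987, 0.0], [-0.001, 0.0, -1.0]]
ft_force: [-1.0, 0.4, 4.8]
finger_gap: 0.002
grip_force: 41.5
80.74708055948014 [ 7.39101422e-04  2.71565834e-04 -9.99999690e-01]
scene 133 ((468.9071350097656, 104.76596069335938), (37.317962646484375, 106.80157470703125), 13.249195098876953)
top 365 ((550.5686645507812, 124.27143859863281), (150.39364624023438, 165.38690185546875), 80.78634643554688)
```

```bash

python3 -m inch '[{"hand":0,"xyz":[-0.03,-0.07,0],"roll":-0.01},{"hand":0,"xyz":[-0.06,-0.14,0],"roll":-0.015},{"hand":0,"xyz":[-0.08,-0.21,0],"roll":-0.02},{"hand":0,"xyz":[-0.11,-0.28,0],"roll":-0.03},{"hand":0,"xyz":[-0.14,-0.35,0],"roll":-0.035},{"hand":0,"xyz":[-0.168,-0.414,0],"roll":-0.04},{"hand":0,"xyz":[-0.168,-0.414,0],"roll":-0.04},{"hand":0,"xyz":[-0.168,-0.414,0],"roll":-0.04}]'
cat > m.py <<'E'
from h import *
np.set_printoptions(precision=4,suppress=True)
X=np.array([-.0988,-.9951]);o=np.array([.5381,-.2851]);Y=np.array([.9951,-.0988])
s=read_state();R=s['eef_rot'];t=s['ee_pos'];print("yaw",np.degrees(np.arctan2(R[1,1],R[0,1])),"d,l",(t[:2]-o)@X,(t[:2]-o)@Y,"z",t[2],"ft",s["ft_force"])
for n in("scene","top"):
    f=grab_frame(n);P=cloud(f).reshape(-1,3)
    d=(P[:,:2]-o)@X;l=(P[:,:2]-o)@Y
    k=(P[:,2]>.058)&(P[:,2]<.072)&(abs(l)<.12)&(d<-.1)&(d>(t[:2]-o)@X+.015)
    print(n,k.sum(),"rim d",np.percentile(d[k],[1,99]),"l",np.percentile(l[k],[1,99]))
    for sgn in(1,-1):
        w=k&(sgn*l>.06)&(d>-.95)
        if w.sum()>15:
            v=cv2.fitLine(np.c_[d[w],l[w]].astype(np.float32),cv2.DIST_HUBER,0,.001,.001).ravel();print("  side",sgn,w.sum(),"yaw",np.degrees(np.arctan(v[1]/v[0])),"l",np.median(l[w]))
E
python3 m.py
```

```text
time: 13.95
ee_pos: [0.5832, 0.1578, 0.0542]
eef_rot: [[-0.995, 0.099, 0.001], [0.099, 0.995, -0.001], [-0.001, -0.001, -1.0]]
ft_force: [-0.3, -4.6, 6.0]
finger_gap: 0.0022
grip_force: 41.6
yaw 84.30749704496749 d,l -0.4452145537378148 0.001074602805941717 z 0.054240842226119655 ft [-0.2513 -4.6308  6.0103]
scene 133 rim d [-0.4003 -0.2697] l [-0.083  -0.0545]
  side -1 127 yaw 0.25147358 l -0.0803463443270951
top 320 rim d [-0.3878 -0.2687] l [-0.083   0.0815]
  side 1 118 yaw -1.5100459 l 0.07766386152208976
  side -1 104 yaw 1.3956767 l -0.08013679732866107
```

```bash

python3 -m inch '[{"hand":0,"xyz":[0,-0.1,0],"roll":0},{"hand":0,"xyz":[0,-0.2,0],"roll":0},{"hand":0,"xyz":[0,-0.3,0],"roll":0},{"hand":0,"xyz":[0,-0.4,0],"roll":0},{"hand":0,"xyz":[0,-0.5,0],"roll":0},{"hand":0,"xyz":[0,-0.6,0],"roll":0},{"hand":0,"xyz":[0,-0.7,0],"roll":0},{"hand":0,"xyz":[0,-0.7,0],"roll":0}]'
python3 m.py
python3 -m inch '[{"hand":0,"xyz":[0,-0.1,0],"roll":0},{"hand":0,"xyz":[0,-0.2,0],"roll":0},{"hand":0,"xyz":[0,-0.3,0],"roll":0},{"hand":0,"xyz":[0,-0.4,0],"roll":0},{"hand":0,"xyz":[0,-0.5,0],"roll":0},{"hand":0,"xyz":[0,-0.6,0],"roll":0},{"hand":0,"xyz":[0,-0.7,0],"roll":0},{"hand":0,"xyz":[0,-0.7,0],"roll":0}]'
python3 m.py
```

```text
time: 14.72
ee_pos: [0.5725, 0.0524, 0.0542]
eef_rot: [[-0.995, 0.1, 0.001], [0.1, 0.995, -0.0], [-0.001, -0.0, -1.0]]
ft_force: [-1.1, -6.3, 5.3]
finger_gap: 0.0021
grip_force: 41.7
yaw 84.27967007154017 d,l -0.3392234341322771 0.0009281587259571816 z 0.05422542336147062 ft [-1.1133 -6.3455  5.3171]
scene 170 rim d [-0.3233 -0.1634] l [-0.0831 -0.0544]
  side -1 162 yaw 0.36475837 l -0.0800274333615317
top 270 rim d [-0.2449 -0.1628] l [-0.083   0.0812]
  side 1 85 yaw -2.1958835 l 0.07773171747537838
  side -1 84 yaw 2.980552 l -0.07961033374121633
time: 15.48
ee_pos: [0.5621, -0.0521, 0.0542]
eef_rot: [[-0.995, 0.1, 0.001], [0.1, 0.995, -0.001], [-0.001, -0.0, -1.0]]
ft_force: [-1.8, -5.7, 6.0]
finger_gap: 0.0019
grip_force: 42.0
yaw 84.28304058459422 d,l -0.23425095511400762 0.0009037116749922858 z 0.05422883978585301 ft [-1.7694 -5.671   6.0373]
scene 113 rim d [-0.2176 -0.1008] l [-0.0826 -0.0757]
  side -1 113 yaw 0.07562206 l -0.07979264487477511
top 19 rim d [-0.116  -0.1001] l [-0.0828  0.0795]
  side -1 16 yaw 8.223878 l -0.08030592680148654
```

```bash

python3 -m inch '[{"hand":0,"xyz":[0,-0.08,0],"roll":0},{"hand":0,"xyz":[0,-0.16,0],"roll":0},{"hand":0,"xyz":[0,-0.2,0],"roll":0},{"hand":0,"xyz":[0,-0.2,0],"roll":0}]'
python3 -m inch '[{"hand":0.1,"xyz":[0,0,0],"roll":0},{"hand":0.2,"xyz":[0,0,0],"roll":0},{"hand":0.25,"xyz":[0,0,0],"roll":0},{"hand":0.25,"xyz":[0,0,0],"roll":0},{"hand":0.25,"xyz":[0,0,0],"roll":0}]'
python3 -m inch '[{"hand":0.25,"xyz":[0,0,-0.1],"roll":0},{"hand":0.25,"xyz":[0,0,-0.2],"roll":0},{"hand":0.25,"xyz":[0,0,-0.35],"roll":0},{"hand":0.25,"xyz":[0,0,-0.45],"roll":0},{"hand":0,"xyz":[0,0.1,-0.45],"roll":0},{"hand":0,"xyz":[0,0.28,-0.45],"roll":0},{"hand":0,"xyz":[0,0.28,-0.45],"roll":0},{"hand":0,"xyz":[0,0.28,-0.45],"roll":0}]'
python3 - <<'E'
from h import *
exec(open("m.py").read())
cv2.imwrite("pics/s3.png",cv2.resize(grab_frame("scene")["image"][100:300,250:500,::-1],None,fx=3,fy=3))
E
```

```text
time: 15.92
ee_pos: [0.5593, -0.0806, 0.0543]
eef_rot: [[-0.995, 0.099, 0.001], [0.099, 0.995, 0.0], [-0.001, 0.0, -1.0]]
ft_force: [-0.1, -0.2, 5.0]
finger_gap: 0.0019
grip_force: 42.1
time: 16.33
ee_pos: [0.559, -0.0798, 0.0536]
eef_rot: [[-0.995, 0.098, -0.001], [0.098, 0.995, 0.0], [0.001, 0.0, -1.0]]
ft_force: [-0.0, 0.2, -0.4]
finger_gap: 0.0213
grip_force: 0.0
time: 17.0
ee_pos: [0.5632, -0.0371, 0.1214]
eef_rot: [[-0.995, 0.096, -0.0], [0.096, 0.995, 0.0], [0.0, 0.0, -1.0]]
ft_force: [1.6, 0.1, -0.3]
finger_gap: 0.0003
grip_force: 0.0
yaw 84.48207390080258 d,l -0.24925988010033795 0.0004459027206761418 z 0.1213727710667474 ft [ 1.5994  0.0625 -0.2503]Traceback (most recent call last):
  File "<stdin>", line 2, in <module>
  File "<string>", line 9, in <module>
    return _quantile_unchecked(
        a, q, axis, out, overwrite_input, method, keepdims, weights)
    return _ureduce(a,
                    func=_quantile_ureduce_func,
    ...<5 lines>...
                    overwrite_input=overwrite_input,
                    method=method)
    r = func(a, **kwargs)
    result = _quantile(arr,
                       quantiles=q,
    ...<2 lines>...
                       out=out,
                       weights=wgt)
    slices_having_nans = np.isnan(arr[-1, ...])
                                  ~~~^^^^^^^^^
IndexError: index -1 is out of bounds for axis 0 with size 0
```

```bash
sed -i 's/(d<-.1)&(d>(t\[:2\]-o)@X+.015)/(d<-.085)\&(d>-.225)/; s/print(n,k.sum(),"rim/if k.sum()>9: print(n,k.sum(),"rim/' m.py
python3 m.py; python3 - <<'E'
from h import *
cv2.imwrite("pics/s3.png",cv2.resize(grab_frame("scene")["image"][100:300,250:500,::-1],None,fx=3,fy=3))
E
```

```text
yaw 84.42923032323301 d,l -0.24846824103418613 0.0004973572860391164 z 0.12125661200566946 ft [-0.6383 -0.3033  0.3573]
top 56 rim d [-0.1161 -0.0851] l [-0.0831  0.0812]
  side 1 27 yaw 2.2306237 l 0.07888248282084248
  side -1 29 yaw -2.179576 l -0.0799941223816655
```

View pics/s3.png

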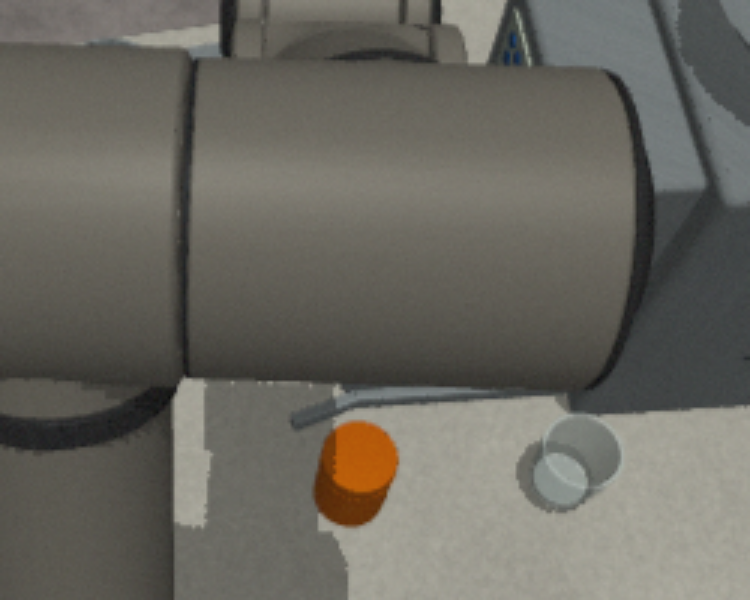

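The picture shows the arm's elbow housing hiding the pan, its end face at crop (640,230), in front of the dispenser in this view. I check where that housing really is.

```bash
python3 - <<'E'
from h import *
X=np.array([-.0988,-.9951]);o=np.array([.5381,-.2851]);Y=np.array([.9951,-.0988])
for n in("scene","top"):
    P=cloud(grab_frame(n)).reshape(-1,3);d=(P[:,:2]-o)@X;l=(P[:,:2]-o)@Y
    for l0 in np.arange(-.5,.2,.1):
        for z0 in np.arange(.15,.75,.1):
            k=(l>l0)&(l<l0+.1)&(P[:,2]>z0)&(P[:,2]<z0+.1)&(d<-.127)&(d>-.45)
            if k.sum()>5: print(n,"l%.1f z%.2f"%(l0,z0),k.sum(),"dmax %.3f"%d[k].max())
E
```

```text
scene l-0.5 z0.15 200 dmax -0.211
scene l-0.5 z0.25 112 dmax -0.332
scene l-0.5 z0.35 2074 dmax -0.368
scene l-0.5 z0.45 3259 dmax -0.365
scene l-0.4 z0.45 664 dmax -0.360
scene l-0.4 z0.55 5575 dmax -0.219
scene l-0.4 z0.65 20675 dmax -0.204
scene l-0.3 z0.55 23 dmax -0.258
scene l-0.3 z0.65 7195 dmax -0.210
scene l-0.2 z0.45 498 dmax -0.200
scene l-0.2 z0.55 267 dmax -0.235
scene l-0.1 z0.35 96 dmax -0.179
scene l-0.1 z0.45 1173 dmax -0.183
scene l-0.0 z0.35 20 dmax -0.201
scene l-0.0 z0.45 493 dmax -0.182
top l-0.5 z0.35 7 dmax -0.366
top l-0.5 z0.45 438 dmax -0.365
top l-0.4 z0.45 230 dmax -0.362
top l-0.4 z0.55 1356 dmax -0.363
top l-0.4 z0.65 10226 dmax -0.202
top l-0.3 z0.55 1568 dmax -0.222
top l-0.3 z0.65 13881 dmax -0.201
top l-0.2 z0.45 1626 dmax -0.200
top l-0.2 z0.55 2749 dmax -0.217
top l-0.1 z0.15 33 dmax -0.187
top l-0.1 z0.25 222 dmax -0.212
top l-0.1 z0.35 773 dmax -0.179
top l-0.1 z0.45 2210 dmax -0.180
top l-0.0 z0.15 27 dmax -0.186
top l-0.0 z0.35 95 dmax -0.177
top l-0.0 z0.45 974 dmax -0.181
```

Elbow is at z > 0.55 and the wrist keeps about 30 mm from the head through the whole push. Lower behind the pan and push.

```bash

python3 -m inch '[{"hand":0,"xyz":[0,0,0.15],"roll":0},{"hand":0,"xyz":[0,0,0.3],"roll":0},{"hand":0,"xyz":[0,0,0.45],"roll":0},{"hand":0,"xyz":[0,0,0.52],"roll":0},{"hand":0,"xyz":[0,0,0.52],"roll":0},{"hand":0,"xyz":[0,0,0.52],"roll":0}]'
python3 -m inch '[{"hand":0,"xyz":[0,-0.05,0],"roll":0},{"hand":0,"xyz":[0,-0.1,0],"roll":0},{"hand":0,"xyz":[0,-0.15,0],"roll":0},{"hand":0,"xyz":[0,-0.2,0],"roll":0},{"hand":0,"xyz":[0,-0.25,0],"roll":0},{"hand":0,"xyz":[0,-0.3,0],"roll":0},{"hand":0,"xyz":[0,-0.34,0],"roll":0},{"hand":0,"xyz":[0,-0.34,0],"roll":0}]'
python3 m.py
```

```text
time: 17.8
ee_pos: [0.5633, -0.0384, 0.0434]
eef_rot: [[-0.995, 0.099, -0.001], [0.099, 0.995, 0.0], [0.001, 0.0, -1.0]]
ft_force: [0.4, 0.2, 0.7]
finger_gap: -0.0
grip_force: 0.0
time: 18.47
ee_pos: [0.5586, -0.0902, 0.0442]
eef_rot: [[-0.995, 0.1, 0.002], [0.1, 0.995, -0.0], [-0.002, -0.0, -1.0]]
ft_force: [-0.3, -0.9, 0.1]
finger_gap: 0.0002
grip_force: 0.0
yaw 84.28556619305294 d,l -0.19599380915155495 0.0011618880784843681 z 0.04419131858141211 ft [-0.3402 -0.93    0.1318]
scene 154 rim d [-0.2093 -0.0881] l [-0.0827 -0.0059]
  side -1 102 yaw -1.3650223 l -0.07991801846032935
```

```bash

python3 -m inch '[{"hand":0,"xyz":[0,-0.02,0],"roll":0},{"hand":0,"xyz":[0,-0.03,0],"roll":0},{"hand":0,"xyz":[0,-0.03,0],"roll":0}]'
python3 - <<'E'
from h import *
X=np.array([-.0988,-.9951]);o=np.array([.5381,-.2851]);Y=np.array([.9951,-.0988])
for n in("scene","top"):
    P=cloud(grab_frame(n)).reshape(-1,3);d=(P[:,:2]-o)@X;l=(P[:,:2]-o)@Y
    for l0 in np.arange(-.09,.09,.02):
        k=(l>l0)&(l<l0+.02)&(P[:,2]>.056)&(P[:,2]<.075)&(d<-.1)&(d>-.26)
        if k.sum()>3: print(n,"%.2f"%l0,k.sum(),d[k].min(),d[k].max())
E
```

```text
time: 18.82
ee_pos: [0.5578, -0.0933, 0.0435]
eef_rot: [[-0.995, 0.098, -0.0], [0.098, 0.995, 0.0], [0.0, 0.0, -1.0]]
ft_force: [0.3, 2.3, 2.9]
finger_gap: 0.0002
grip_force: 1.3
scene -0.09 86 -0.1800363395572498 -0.10108389675821625
scene -0.07 16 -0.18006772550609867 -0.1747969192873013
scene -0.05 15 -0.1804327710308889 -0.17382425542011326
scene -0.03 28 -0.2025979322597518 -0.17473074522808044
scene -0.01 13 -0.21013829813158152 -0.17636324386734376
```

```bash

python3 -m inch '[{"hand":0,"xyz":[0,-0.02,0],"roll":0},{"hand":0,"xyz":[0,-0.02,0],"roll":0},{"hand":0,"xyz":[0,-0.02,0],"roll":0}]'
python3 -m inch '[{"hand":0,"xyz":[0,-0.02,0],"roll":0},{"hand":0,"xyz":[0,-0.02,0],"roll":0},{"hand":0,"xyz":[0,-0.02,0],"roll":0}]'
```

```text
time: 19.17
ee_pos: [0.5575, -0.0964, 0.0434]
eef_rot: [[-0.995, 0.098, 0.0], [0.098, 0.995, 0.0], [-0.0, 0.0, -1.0]]
ft_force: [0.4, 3.1, 2.8]
finger_gap: 0.0002
grip_force: 1.5
time: 19.42
ee_pos: [0.5573, -0.0968, 0.0435]
eef_rot: [[-0.995, 0.099, 0.0], [0.099, 0.995, 0.003], [0.0, 0.003, -1.0]]
ft_force: [1.5, 15.2, 4.2]
finger_gap: 0.0002
grip_force: 7.6
```

Force jumped to 15 N with the pan stopped, so it is against the wall. Back off, lift and verify.

```bash

python3 -m inch '[{"hand":0,"xyz":[0,0.1,0],"roll":0},{"hand":0,"xyz":[0,0.3,0],"roll":0},{"hand":0,"xyz":[0,0.5,0],"roll":0},{"hand":0,"xyz":[0,0.6,-0.2],"roll":0},{"hand":0,"xyz":[0,0.8,-0.5],"roll":0},{"hand":0,"xyz":[0,1,-0.8],"roll":0},{"hand":0,"xyz":[0,1,-0.8],"roll":0},{"hand":0,"xyz":[0,1,-0.8],"roll":0}]'
python3 -m inch '[{"hand":0,"xyz":[0,0.25,0],"roll":0},{"hand":0,"xyz":[0,0.5,0],"roll":0},{"hand":0,"xyz":[0,0.75,0],"roll":0},{"hand":0,"xyz":[0,0.9,0],"roll":0},{"hand":0,"xyz":[0,0.9,0],"roll":0},{"hand":0,"xyz":[0,0.9,0],"roll":0},{"hand":0,"xyz":[0,0.9,0],"roll":0}]'
python3 - <<'E'
from h import *
X=np.array([-.0988,-.9951]);o=np.array([.5381,-.2851]);Y=np.array([.9951,-.0988])
for n in("scene","top"):
    f=grab_frame(n);P=cloud(f).reshape(-1,3);d=(P[:,:2]-o)@X;l=(P[:,:2]-o)@Y
    for l0 in np.arange(-.09,.09,.03):
        k=(l>l0)&(l<l0+.03)&(P[:,2]>.056)&(P[:,2]<.075)&(d<-.1)&(d>-.26)
        if k.sum()>3: print(n,"%.2f"%l0,k.sum(),"d %.4f l %.4f %.4f"%(d[k].min(),l[k].min(),l[k].max()))
    q=P[(abs(P[:,2]-.104)<.006)&(abs(P[:,0]-.435)<.06)&(abs(P[:,1]-.41)<.06)]
    if len(q): print(n,len(q),(q.min(0)+q.max(0))/2,np.ptp(q,0))
    cv2.imwrite(f"pics/{n}9.png",f["image"][:,:,::-1])
E
```

```text
time: 20.08
ee_pos: [0.5747, 0.052, 0.1685]
eef_rot: [[-0.995, 0.096, 0.01], [0.096, 0.995, -0.0], [-0.01, 0.001, -1.0]]
ft_force: [1.1, -0.6, -0.4]
finger_gap: 0.0003
grip_force: 0.0
time: 20.67
ee_pos: [0.585, 0.183, 0.1624]
eef_rot: [[-0.995, 0.099, -0.001], [0.099, 0.995, -0.001], [0.001, -0.001, -1.0]]
ft_force: [0.2, -0.1, -0.7]
finger_gap: -0.0001
grip_force: 0.0
scene -0.09 94 d -0.1765 l -0.0842 -0.0609
scene -0.06 22 d -0.1769 l -0.0587 -0.0303
scene -0.03 22 d -0.1769 l -0.0296 -0.0013
scene 0.00 20 d -0.1774 l 0.0010 0.0296
scene 0.03 19 d -0.1772 l 0.0308 0.0591
scene 0.06 79 d -0.1770 l 0.0605 0.0836
top -0.09 82 d -0.1762 l -0.0836 -0.0613
top -0.06 25 d -0.1767 l -0.0592 -0.0317
top -0.03 26 d -0.1768 l -0.0293 -0.0011
top 0.00 25 d -0.1764 l 0.0001 0.0292
top 0.03 24 d -0.1764 l 0.0317 0.0588
top 0.06 85 d -0.1766 l 0.0601 0.0822
top 505 [0.43698795 0.40931781 0.10370875] [0.06175806 0.06375029 0.01103056]
```

View pics/top9.png

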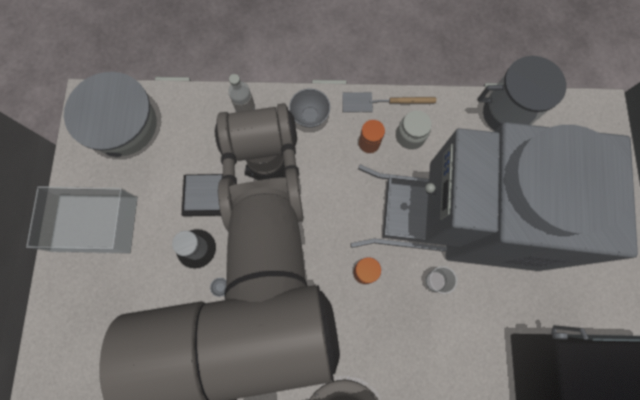

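The pan is home: its rear wall at top view (388,208) is 176.5 mm out, square and centred. The canister stands on the mat at (190,247), and the cup (438,280), tub (415,128) and spoon bowl (219,287) are where they were.

```bash
python3 -c "
from station import *
print(hand_in())"
```

```text
the job is handed in; nothing more can be done
None
```

The job is handed in: the canister stands released on the mat about 2 mm from its centre, and the pan is square against the back of the bay, measured within about 1 mm, at about 21 s of the 72 s; no verdict came back.

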